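Draw a charged dust-collector cell onto its earthing tabs with the insulated hook

ROBOT

A 7-joint arm with a two-finger parallel gripper is mounted at the origin on the work surface. World frame = base frame: x ahead of the robot, y to its left, z up, the work surface at z = 0. Lengths are in m, angles in rad, forces in N, time in s.
With the tool pointing down it reaches from about 0.4 to 0.85 m from the base axis. Payload 4.5 kg.
Tool frame: the origin (TCP) lies on the centre line of the jaws, within the pads' length; the fingertips stand ahead of it and the grasp point (between the pads) lies 3 mm ahead of it (r.finger_overhang is the z of the fingertips in the tool frame, in m); z points along the fingers, y is the direction in which the jaws open and shut (so a half turn about z gives the same grasp; the last joint's range is limited). The gripper opens to 88 mm and grips with 3 to 60 N. Pads are 18 mm wide; open, the fingers measure 123 mm over their backs; the gripper's body (75 mm by 187 mm) begins 45 mm behind the grasp point.
Start: joints at [-1.2, 0.689, -0.195, 1.565, 0.157, 0.902, -0.215], TCP at [0.207, 0.59, 0.261] pointing down, gripper open.
Joint ranges: [-3.01, 3.01], [-0.46, 2.08], [-1.47, 1.51], [0.13, 2.56], [-1, 4.14], [0.04, 2.09], [-2.66, 2.66]. Speed limits (rad/s): [2.57, 2.57, 3.14, 3.14, 3.14, 3.14, 3.14].

INTERFACE

Orientations are given as a unit quaternion [x, y, z, w].
In Python, from plant import get_state, snapshot, camera_model, workorder, boxes_of, mark_of, r gives the robot as it stands.
- The arm moves only by the tool jog_arm, never from a script. Its argument "rows" is a list of rows, each a list of 2 entries, a list of its own where there are three numbers: the shift along the tool's x, y, z normalised to -1 to 1, where 1 is 75 cm, then the turn about the tool's z normalised to -1 to 1, where 1 is 2 rad. A call has 1 to 20 rows; each row is the pose to reach, as a shift and turn from the pose commanded when the call began, along the tool's axes at that moment; what a row does not reach only later rows make up. A row lasts 1/12 s, in which the tool goes at most 41.7 mm and 7.16 degrees, less where a joint would pass 70% of its speed; a pose out of reach is approached as far as the arm can. A call with a number of a shift or a turn outside -1 to 1 is refused whole. A call with a gripper value outside its range is refused whole. "gripper" is the finger opening in mm, from 0 to 88.1, set as the call begins (left out, the last holds). The fingers move at their own pace and stop on an object; "newtons" is the grip in N (left out, the last holds). Time passes only in rows, so rows that repeat a pose let the fingers close. It gives the time, the measured TCP pose, the force and the opening at its end, in the units of the state.
- get_state(): the state, without advancing time (a new reading comes with each control period).
- snapshot(name): name is "side" or "top" or "wrist"; returns the picture (400x640x3 uint8, red, green, blue); there is no depth.
- camera_model(name): a dict with "mtx" (3x3 intrinsics, pixels), "extrinsics" (4x4, takes a point from camera to world coordinates); the wrist camera has in their place "T_tool_cam" (4x4, takes a point from camera to tool coordinates, whose origin is the TCP and whose axes are the flange's). Camera axes: x right, y up, looking along -z (the intrinsics and any distortion apply to the point x, -y, -z); pixel columns grow to the right and rows downward; lengths in m; the calibration is good to about 2 mm. The wrist camera is an equidistant fisheye: a pixel r from the principal point sees the ray r / f radians off the axis. A picture is of the moment at which its call begins: read the wrist's pose just before it. camera_model takes no time and is no camera call.
- workorder.finish_job(): hands the job in, once; it reports no verdict.
Trained networks look in the newest picture that a camera, given by its name, has taken for a name from the list of things; names that differ only in an ending like _2 or _b are one class to them, and where a whole thing is asked for, a point or a joint stands for the part that bears it (a point fixed in the world has none). Each returns a list of dicts, best first, with "p" (0 to 1); they miss things now and then, are a little off and sometimes report something else, mostly with a low value. They report only what shows in the picture. A call takes as long as a camera call. They do not tell look-alikes from the thing itself.
- boxes_of(thing, camera): "rect" ([left, top, right, bottom] in pixels, round what is visible of it).
- mark_of(thing, camera): "pixel" ([row, column] in pixels: a listed point, or the origin of a listed thing).
The state is a dict: "clock": time; "q": joint angles; "qd": joint speeds; "joint_torque": joint torques, N m; "tool_pos": TCP position; "eef_rot": TCP orientation; "contact_force": force on the tool from outside, world axes, zero at the start; "moment": the same for the moment, N m; "opening": opening from 0.0 (shut) to 1.0 (fully open).
Only numpy, scipy, OpenCV 4.12 (cv2) and the standard library are available. Lean on these libraries where they do the work, as an engineer would, in place of code of your own. Each camera call takes 0.05 s, during which the arm holds its last target.

TASK

Using the insulated hook from the work mat, let its bent tip down through the pull ring of the dust-collector cell and gently draw the cell out of its housing until its front is against both copper earthing tabs; keep pulling it firmly against the tabs for about two seconds so that it discharges. Then unhook without shifting the cell off the tabs and lay the hook back on the mat. The cell is charged and fragile: do not touch it with the gripper or arm, do not lift or tip it, never force the hook against it (25 N at most, pushing or pulling), and leave everything else on the table where it is.

Things in the scene. Friction and masses are not known exactly. Their poses are not given: they have to be found in the camera images.
- hook: Insulated hook, loose on the mat, 160 g: black flat-sided handle 100 long, 24 wide, 40 high, standing on its flat underside; guard 34 wide, 44 high, 8 thick at its front; then a level 6 mm round steel shank, axis 29 above the underside, bent square down at its end (the pick beside it is straight). Origin: middle of the handle's underside. x along the shank to the tip, z up. All mm.
- hook_tip (a point): Lowest point of the hook's bent tip: 155 mm ahead of the hook's origin along its x, 4 mm above the handle's underside, 25 mm below the shank's axis. The tip is 6 mm thick with a round end.
- cell: Dust-collector cell, loose: aluminium frame of thin plates, 150 mm deep (x), 192 wide, 44 high, 450 to 840 g. It slides on the housing's pan between guides (2 mm play a side); brass springs rub its sides. Dragging takes a steady 4 to 12 N, not known beforehand. Origin: centre of underside, 4 mm above the table. x points into the housing; the front face, 75 mm to -x, starts about at the mouth.
- ring (a point): Centre of the level steel pull ring, mid-front of the cell: 34 mm above the cell's underside (38 above the table), 16 mm before its face. 5 mm wire, clear opening about 10.5 mm, outside 22: the hook's tip has 2 mm to spare all round. With the hook fully down the shank rests on the ring, its axis 5.5 mm above the ring's centre and the tip 19.5 mm below it. Axes as the cell.
- housing: White sheet-metal collector housing, fixed, flat: 190 mm deep, 216 wide, 62 high, a black power pack 29 mm high on its cover; open mouth on the -x side. Its 4 mm pan and side guides (18 mm high) run on 105 mm before the mouth as a landing. Origin: middle of the mouth, at table height; x points into the housing, z up. The cell is drawn out along -x.
- landing (a point): Front edge of the landing, middle, top (4 mm above the table; axes as the housing). The fixed copper strap with the two rigid upright earthing tabs (24 mm wide, to 30 mm above the table, 72 mm left and right; between them nothing over 10 mm) is slotted: 54 to 86 mm before the mouth, not tracked. Felt as a steep rise of force. A firm pull: 6 to 8 N over the dragging.
- mat: The grey rubber work mat, fixed: 260 mm (x) by 240 mm (y), 3 mm thick. Origin: centre of its underside. The hook and the straight pick lie on it side by side, about 130 mm apart.
- pick: Bystander: the straight pick on the mat, handle 100 x 24 x 40 mm as the hook's, straight 6 mm shank to 161 mm ahead of its origin; origin in the middle of the handle's underside, x along the shank.
- blower: Bystander: the black blower wheel, 160 mm across, 90 mm high, standing on its open side; origin centre of underside.
- capacitor: Bystander: motor capacitor, an upright aluminium can 40 mm across, 66 mm high (75 mm with its terminals); origin centre of underside.
- dish: Bystander: small steel dish, 72 mm across, 24 mm high; origin centre of underside.
- cleaner: Bystander: white cleaner bottle, closed, 64 mm across, 130 mm high; origin centre of underside.
- thumbscrew: Bystander: steel thumbscrew head, 22 mm across, 14 mm high, standing on the housing's cover; origin centre of underside.
Things that resemble listed ones, but are neither listed nor needed, are in the scene too. What is shaped like the hook but red is not meant.

How it is judged:
By the outcome, as a careful person would: the job done as asked, in the order asked, and still so for the second after the job is handed in, with the robot touching nothing.
It also fails if it takes over 72 s, if anything falls off the work surface, if the arm or the gripper's body presses on something with over 40 N, if the wrist force passes 120 N, or if a joint passes its speed limit or range.

## Working session

There is one attempt and no reset: what is moved stays moved. The work goes in short steps, Python scripts to look and compute and a tool call to move; the robot and the scene stay as the last step left them, time stands still between calls to the robot, and variables do not carry over. Pictures are saved under pics/ and viewed, and the job is handed in when it is done.

Besides the shell and the picture viewer there is one more tool, called after "Emit:" as name(argument=value, ...), one argument or row to a line, values as JSON. jog_arm: Moves the arm, as the interface text tells. Scaled input: -1 to 1 covers 75 cm each way for a shift and 2 rad each way for a turn. Its arguments: {"type":"object","properties":{"rows":{"type":"array"},"gripper":{"type":"number"},"newtons":{"type":"number"}},"required":["rows"]}

```bash
ls; mkdir -p pics; cat > h.py <<'E'
import numpy as np, cv2
from plant import *
from scipy.spatial.transform import Rotation as R
def save(img,name): cv2.imwrite('pics/'+name,img[:,:,::-1])
E
python3 - <<'E'
from h import *
s=get_state(); print({k:np.round(v,3) for k,v in s.items()})
for n in('side','top','wrist'):
    print(n,camera_model(n)); save(snapshot(n),n+'0.png')
print(r.finger_overhang)
for n in('side','top'):
  for t in('hook','hook_tip','cell','ring','housing','landing','mat','pick'):
    print(n,t,[(np.round(d['pixel'],1).tolist(),round(d['p'],2)) for d in mark_of(t,n)[:3]])
print(get_state()['clock'])
E
```

```text
pics
{'clock': np.float64(0.0), 'q': array([-1.2  ,  0.69 , -0.194,  1.566,  0.157,  0.903, -0.215]), 'qd': array([ 0.   ,  0.001, -0.001, -0.002, -0.001, -0.   ,  0.001]), 'joint_torque': array([-0.0000e+00, -5.2754e+01, -1.2670e+00, -1.5343e+01, -5.3000e-02,
        6.0000e-03,  0.0000e+00]), 'tool_pos': array([0.206, 0.589, 0.26 ]), 'eef_rot': array([ 0.168,  0.986, -0.001, -0.   ]), 'contact_force': array([ 0.269, -0.054, -0.82 ]), 'moment': array([-0.027,  0.006,  0.048]), 'opening': np.float64(0.999)}
side {'mtx': array([[426.39396256,   0.        , 314.30840929],
       [  0.        , 426.39396256, 198.96497201],
       [  0.        ,   0.        ,   1.        ]]), 'extrinsics': array([[ 0.88248745,  0.2868172 , -0.37276239,  0.06629193],
       [-0.46992604,  0.50460215, -0.72425561, -0.75484867],
       [-0.01963226,  0.81431724,  0.58008794,  0.77364084],
       [ 0.        ,  0.        ,  0.        ,  1.        ]])}
top {'mtx': array([[514.5657137 ,   0.        , 326.54085093],
       [  0.        , 514.5657137 , 197.32040908],
       [  0.        ,   0.        ,   1.     
[... 942 characters left out ...]
), ([230.3, 281.8], 0.54)]
side cell []
side ring []
side housing [([305.3, 422.7], 0.68), ([187.4, 302.3], 0.32)]
side landing [([277.3, 393.5], 0.85), ([307.3, 437.6], 0.57)]
side mat [([187.6, 302.7], 0.64), ([202.5, 291.8], 0.61), ([307.3, 439.5], 0.61)]
side pick [([188.5, 301.4], 0.93)]
top hook [([266.7, 182.4], 0.91), ([287.6, 260.3], 0.75)]
top hook_tip [([331.2, 286.7], 0.89), ([260.9, 232.0], 0.68), ([234.1, 312.3], 0.64)]
top cell []
top ring [([181.2, 443.0], 0.69)]
top housing [([133.0, 337.0], 0.73), ([128.8, 364.2], 0.7), ([183.3, 446.2], 0.57)]
top landing [([187.3, 415.9], 0.84), ([205.9, 282.5], 0.61)]
top mat [([207.1, 280.3], 0.64)]
top pick [([190.0, 271.6], 0.69)]
0.95
```

View pics/side0.png

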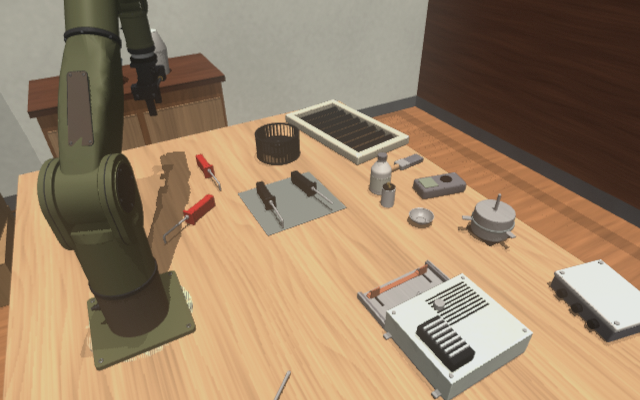

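View pics/top0.png

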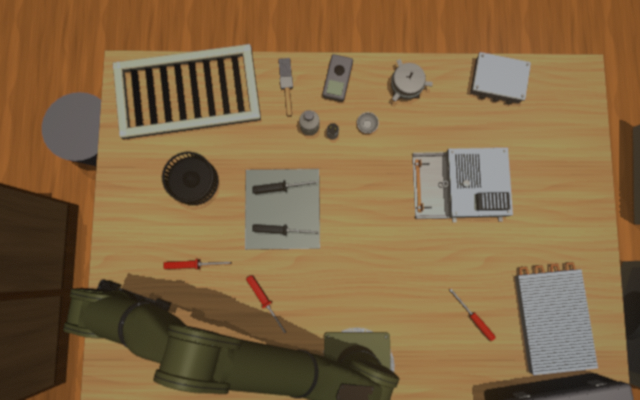

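View pics/wrist0.png

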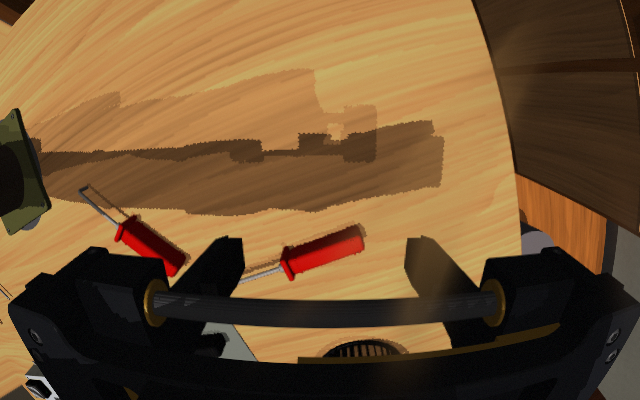

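```bash
python3 - <<'E'
import cv2,numpy as np
a=cv2.imread('pics/side0.png')[160:240,230:350]; b=cv2.imread('pics/top0.png')[160:255,240:330]
c=cv2.imread('pics/side0.png')[255:330,350:470];d=cv2.imread('pics/top0.png')[140:225,405:520]
f=lambda i:cv2.resize(i,(400,300),interpolation=cv2.INTER_CUBIC)
cv2.imwrite('pics/c0.png',np.vstack([np.hstack([f(a),f(b)]),np.hstack([f(c),f(d)])]))
E
```

```text
(no output)
```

View pics/c0.png

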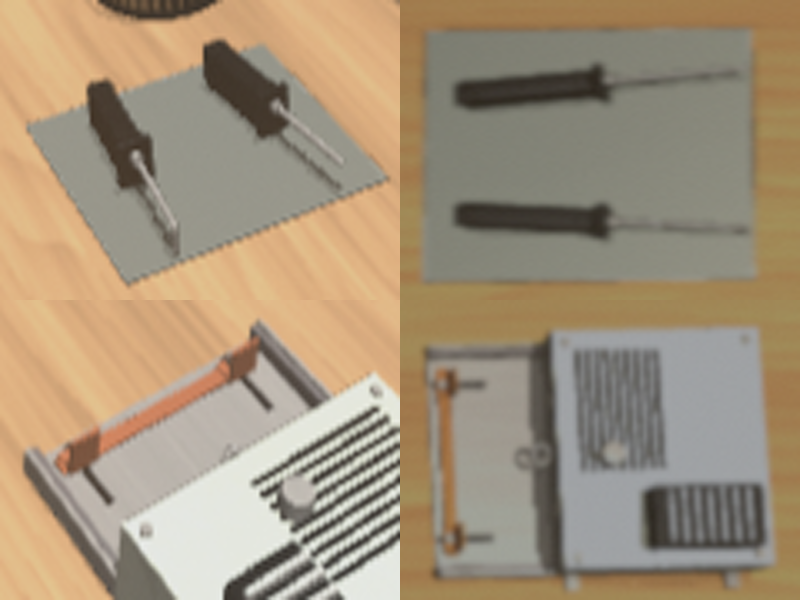

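```bash
cat >> h.py <<'E'
def ray(n,row,col,state=None):
    m=camera_model(n);K=m['mtx']
    u=(col-K[0,2])/K[0,0];v=(row-K[1,2])/K[1,1]
    if n=='wrist':
        rr=np.hypot(u,v);d=np.array([np.sin(rr)*u/rr,-np.sin(rr)*v/rr,-np.cos(rr)])
        s=state;T=np.eye(4);T[:3,:3]=R.from_quat(s['eef_rot']).as_matrix();T[:3,3]=s['tool_pos'];E=T@m['T_tool_cam']
    else: d=np.array([u,-v,-1.]);E=m['extrinsics']
    d=E[:3,:3]@d;return E[:3,3],d/np.linalg.norm(d)
def proj(n,P,state=None):
    m=camera_model(n);K=m['mtx']
    if n=='wrist':
        s=state;T=np.eye(4);T[:3,:3]=R.from_quat(s['eef_rot']).as_matrix();T[:3,3]=s['tool_pos'];E=T@m['T_tool_cam']
    else:E=m['extrinsics']
    p=np.linalg.inv(E)@np.append(P,1);x,y,z=p[0],-p[1],-p[2]
    if n=='wrist':
        h=np.hypot(x,y);t=np.arctan2(h,z);return K[1,2]+K[1,1]*t*y/h,K[0,2]+K[0,0]*t*x/h
    return K[1,2]+K[1,1]*y/z,K[0,2]+K[0,0]*x/z
def atz(n,row,col,z,state=None):
    o,d=ray(n,row,col,state);return o+d*(z-o[2])/d[2]
def tri(l):
    A=np.zeros((3,3));b=np.zeros(3)
    for o,d in l:
        M=np.eye(3)-np.outer(d,d);A+=M;b+=M@o
    p=np.linalg.solve(A,b);return p,[np.linalg.norm((np.eye(3)-np.outer(d,d))@(p-o)) for o,d in l]
E
python3 - <<'E'
from h import *
for t,r_,c,z in [('hook rear',229,252.5,.043),('hook guard',230,286.5,.043),('hook bend',232.5,318,.032),('pickrear',189,253,.043),('ring',184.5,443,.038),('tab1',164,417,.03),('tab2',208,418,.03),('hcornerA',149,450,.062),('hB',150,509,.062),('hC',216,512,.062),('hD',217,450,.062),('landA',154,414,.018),('landB',217.5,416,.018),('matTL',168.5,246,.003),('matBR',248,320,.003)]:
    print(t,np.round(atz('top',r_,c,z),3))
s=get_state()
print(R.from_quat(s['eef_rot']).as_matrix().round(3))
E
```

```text
hook rear [0.42  0.33  0.043]
hook guard [0.417 0.223 0.043]
hook bend [0.41  0.124 0.032]
pickrear [0.547 0.331 0.043]
ring [ 0.565 -0.275  0.038]
tab1 [ 0.633 -0.195  0.03 ]
tab2 [ 0.49  -0.195  0.03 ]
hcornerA [ 0.676 -0.295  0.062]
hB [ 0.674 -0.484  0.062]
hC [ 0.462 -0.483  0.062]
hD [ 0.458 -0.288  0.062]
landA [ 0.669 -0.188  0.018]
landB [ 0.461 -0.19   0.018]
matTL [0.621 0.361 0.003]
matBR [0.363 0.118 0.003]
[[-0.944  0.33   0.   ]
 [ 0.33   0.944  0.   ]
 [-0.     0.    -1.   ]]
```

Emit:
jog_arm(
  rows=[
    [[-0.15, -0.15, 0.0], 0.2],
    [[-0.448, -0.451, 0.12], 0.64],
    [[-0.448, -0.451, 0.12], 0.64],
    [[-0.448, -0.451, 0.12], 0.64],
    [[-0.448, -0.451, 0.12], 0.64],
    [[-0.448, -0.451, 0.12], 0.64],
    [[-0.448, -0.451, 0.12], 0.64],
    [[-0.448, -0.451, 0.12], 0.64],
    [[-0.448, -0.451, 0.12], 0.64],
    [[-0.448, -0.451, 0.12], 0.64],
    [[-0.448, -0.451, 0.12], 0.64],
    [[-0.448, -0.451, 0.12], 0.64],
    [[-0.448, -0.451, 0.12], 0.64],
    [[-0.448, -0.451, 0.12], 0.64],
    [[-0.448, -0.451, 0.12], 0.64],
    [[-0.448, -0.451, 0.12], 0.64],
    [[-0.448, -0.451, 0.12], 0.64],
    [[-0.448, -0.451, 0.12], 0.64],
  ],
)

```text
clock: 2.45
tool_pos: [0.4115, 0.161, 0.1709]
eef_rot: [0.722, 0.692, 0.0, -0.0]
contact_force: [0.1, 0.3, -0.0]
opening: 0.996
```

```bash
cat > look.py <<'E'
from h import *
import sys,json
def look(name,things):
    s=get_state();img=snapshot('wrist');save(img,name+'.png')
    json.dump({k:np.array(v).tolist() for k,v in s.items()},open('pics/'+name+'.json','w'))
    yaw=np.degrees(np.arctan2(*R.from_quat(s['eef_rot']).as_matrix()[[1,0],[0,0]]))
    print('clock',s['clock'],'pos',s['tool_pos'].round(4),'yaw',yaw.round(2),'q',s['q'].round(2))
    for t,z in things:
        for d in mark_of(t,'wrist')[:2]: print(t,np.round(d['pixel'],1),round(d['p'],2),atz('wrist',*d['pixel'],z,s).round(4))
if __name__=='__main__':
    look(sys.argv[1],[(a.split(':')[0],float(a.split(':')[1])) for a in sys.argv[2:]])
E
python3 look.py w1 hook:0.003 hook_tip:0.007
```

```text
clock 2.45 pos [0.4115 0.161  0.1709] yaw 87.52 q [-0.5   0.63  0.04  2.2  -0.08  0.32 -0.44]
hook [ 49.6 148.9] 0.82 [0.2369 0.3128 0.003 ]
hook [ 61.7 331.4] 0.73 [0.4227 0.2765 0.003 ]
hook_tip [148.   69.2] 0.91 [0.1036 0.2228 0.007 ]
hook_tip [219.2 328.2] 0.73 [0.4135 0.1237 0.007 ]
```

View pics/w1.png

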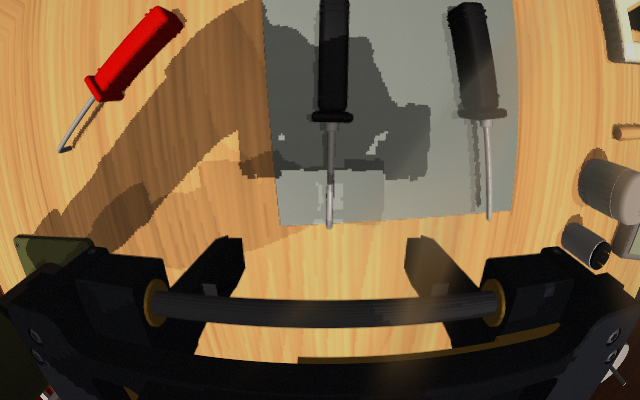

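```bash
python3 - <<'E'
from h import *
import json
img=cv2.imread('pics/w1.png')
cv2.imwrite('pics/w1c.png',cv2.resize(img[0:240,290:370],None,fx=2.5*1,fy=2.5,interpolation=cv2.INTER_CUBIC))
cv2.imwrite('pics/w1d.png',cv2.resize(img[170:235,290:370],None,fx=8,fy=8,interpolation=cv2.INTER_CUBIC))
s={k:np.array(v) for k,v in json.load(open('pics/w1.json')).items()}
g=img.max(2).astype(int)
for row in(10,30,50,70,90):
    print(row,''.join('#' if v<45 else '.' for v in g[row,300:370]), g[row,312:352:2])
for row,c in((150,331),(225,329)): print(atz('wrist',row,c,.032,s).round(4))
E
```

```text
10 ....................#############################..................... [145 145 146 131  33  26  28  31  29  30  27  28  31  29  29  29  25  18
  28 144]
30 ...................##############################..................... [148 124 125 125  15  21  29  38  39  38  33  38  34  36  36  33  29  19
  43 146]
50 ...................#############################...................... [78 66 56 52  8 11 13 17 18 12 15 16 15 16 15 15 12  8 55 76]
70 ..................##############################...................... [73 56 55 35  6 14 15 15 15 18 13 16 15 16 15 16 13  9 58 78]
90 .................###############################...................... [78 59 55 22 10 10 14 16 12 18 14 16 14 14 18 13 11 11 68 77]
[0.4185 0.1972 0.032 ]
[0.4141 0.1279 0.032 ]
```

View pics/w1c.png

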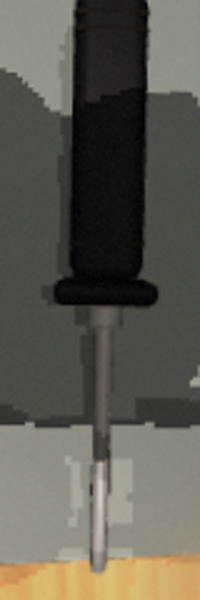

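View pics/w1d.png

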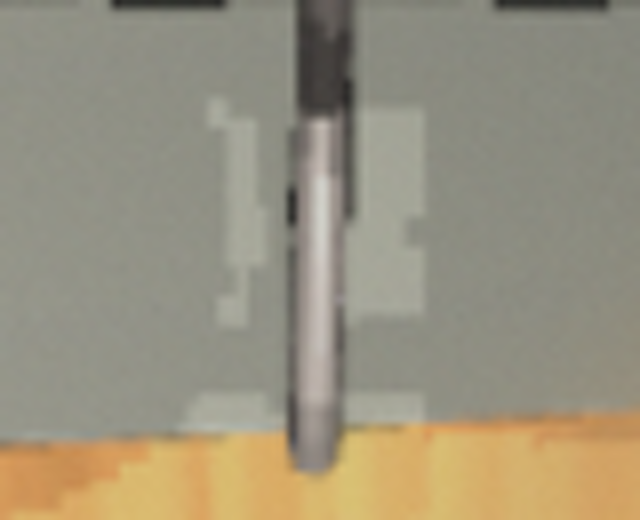

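Emit:
jog_arm(
  rows=[
    [[0.154, 0.0085, 0.0], 0.008],
    [[0.154, 0.0085, 0.0], 0.008],
    [[0.154, 0.0085, 0.0], 0.008],
    [[0.154, 0.0085, 0.05], 0.008],
    [[0.154, 0.0085, 0.1], 0.008],
    [[0.154, 0.0085, 0.15], 0.008],
    [[0.154, 0.0085, 0.17], 0.008],
    [[0.154, 0.0085, 0.187], 0.008],
    [[0.154, 0.0085, 0.187], 0.008],
    [[0.154, 0.0085, 0.187], 0.008],
    [[0.154, 0.0085, 0.187], 0.008],
  ],
  gripper=88,
)

```text
clock: 3.52
tool_pos: [0.4239, 0.275, 0.0312]
eef_rot: [0.729, 0.685, 0.001, 0.0]
contact_force: [0.1, 0.6, 0.5]
opening: 1.0
```

```bash
python3 - <<'E'
from look import *
look('w2',[('hook',.003)])
s={k:np.array(v) for k,v in json.load(open('pics/w1.json')).items()}
for row,c in((228,329.4),(229,329.4)): print(atz('wrist',row,c,.032,s).round(4))
i=snapshot('side');cv2.imwrite('pics/s2.png',cv2.resize(i[120:270,200:380,::-1],None,fx=4,fy=4))
E
```

```text
clock 3.5167 pos [0.4239 0.275  0.0312] yaw 86.45 q [-0.68  0.95  0.03  2.06 -0.16  0.13 -0.57]
hook [200.4  55.6] 0.66 [0.2359 0.3134 0.003 ]
hook [239.  322.1] 0.61 [0.4227 0.2804 0.003 ]
[0.4144 0.1249 0.032 ]
[0.4143 0.1239 0.032 ]
```

View pics/w2.png

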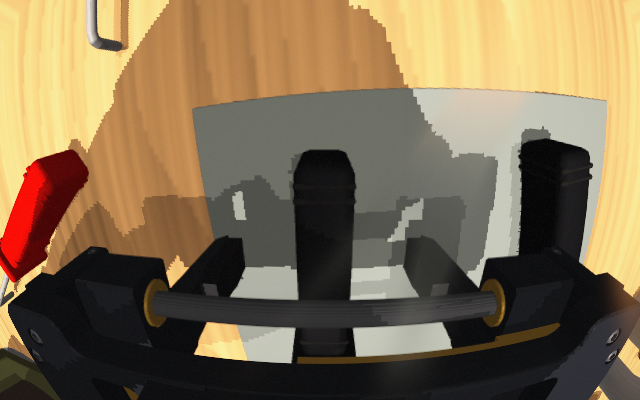

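View pics/s2.png

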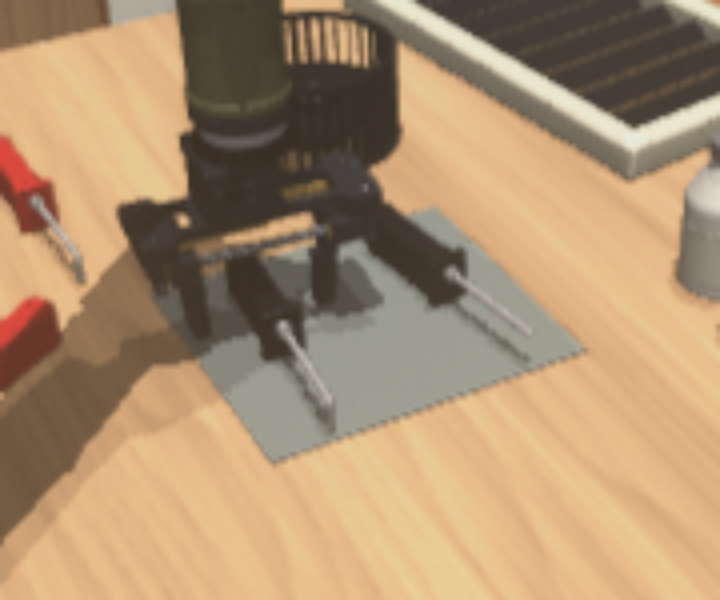

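Emit:
jog_arm(
  rows=[
    [[0, 0, -0.05], 0],
    [[0, 0, -0.1], 0],
    [[0, 0, -0.15], 0],
    [[0, 0, -0.195], 0],
    [[-0.675, 0.226, -0.195], -0.031],
    [[-0.675, 0.226, -0.195], -0.031],
    [[-0.675, 0.226, -0.195], -0.031],
    [[-0.675, 0.226, -0.195], -0.031],
    [[-0.675, 0.226, -0.195], -0.031],
    [[-0.675, 0.226, -0.195], -0.031],
    [[-0.675, 0.226, -0.195], -0.031],
    [[-0.675, 0.226, -0.195], -0.031],
    [[-0.675, 0.226, -0.195], -0.031],
    [[-0.675, 0.226, -0.195], -0.031],
    [[-0.675, 0.226, -0.195], -0.031],
    [[-0.675, 0.226, -0.195], -0.031],
    [[-0.675, 0.226, -0.195], -0.031],
    [[-0.675, 0.226, -0.195], -0.031],
    [[-0.675, 0.226, -0.195], -0.031],
    [[-0.675, 0.226, -0.195], -0.031],
  ],
)

```text
clock: 5.33
tool_pos: [0.5611, -0.24, 0.1771]
eef_rot: [0.707, 0.707, 0.0, -0.0]
contact_force: [-0.8, 0.6, -0.1]
opening: 1.004
```

```bash
python3 look.py w3 ring:0.038 landing:0.004 housing:0; python3 - <<'E'
import cv2
i=cv2.imread('pics/w3.png');cv2.imwrite('pics/w3c.png',cv2.resize(i[160:260,280:380],None,fx=6,fy=6,interpolation=cv2.INTER_CUBIC))
E
```

```text
clock 5.3333 pos [ 0.5611 -0.24    0.1771] yaw 90.03 q [ 0.37  0.77 -0.07  1.69  0.08  0.68  0.26]
ring [232.9 332.6] 0.69 [ 0.5685 -0.281   0.038 ]
landing [129.8 333.1] 0.78 [ 0.5691 -0.1892  0.004 ]
housing [231.9 335.8] 0.59 [ 0.573  -0.2969  0.    ]
```

View pics/w3.png

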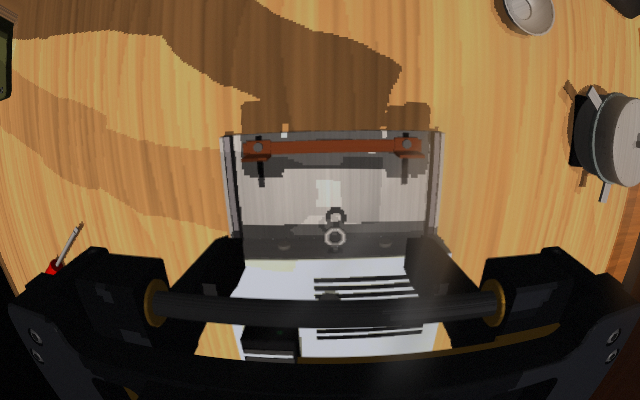

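View pics/w3c.png

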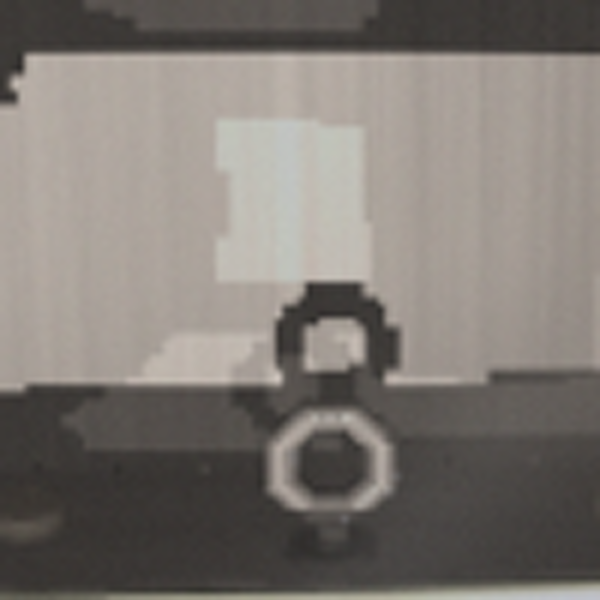

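Emit:
jog_arm(
  rows=[
    [[-0.05, 0.01, 0], 0],
    [[-0.1, 0.01, 0], 0],
    [[-0.14, 0.01, 0], 0],
    [[-0.14, 0.01, 0], 0],
    [[-0.14, 0.01, 0], 0],
    [[-0.14, 0.01, 0], 0],
  ],
)

```text
clock: 6.03
tool_pos: [0.5692, -0.3441, 0.1765]
eef_rot: [0.707, 0.708, 0.001, -0.001]
contact_force: [0.3, 0.3, 0.2]
opening: 1.001
```

```bash
python3 look.py w4 ring:0.038 landing:0.004 housing:0; python3 - <<'E'
import cv2
i=cv2.imread('pics/w4.png');cv2.imwrite('pics/w4c.png',cv2.resize(i[60:160,280:380],None,fx=6,fy=6,interpolation=cv2.INTER_CUBIC))
E
```

```text
clock 6.0333 pos [ 0.5692 -0.3441  0.1765] yaw 90.09 q [ 0.52  0.84 -0.09  1.51  0.09  0.8   0.4 ]
ring [124.1 324.5] 0.73 [ 0.5688 -0.2852  0.038 ]
landing [ 21.3 322.8] 0.94 [ 0.567  -0.1871  0.004 ]
landing [199.9 321.7] 0.61 [ 0.5662 -0.3635  0.004 ]
housing [131.3 328. ] 0.9 [ 0.5722 -0.2949  0.    ]
```

View pics/w4.png

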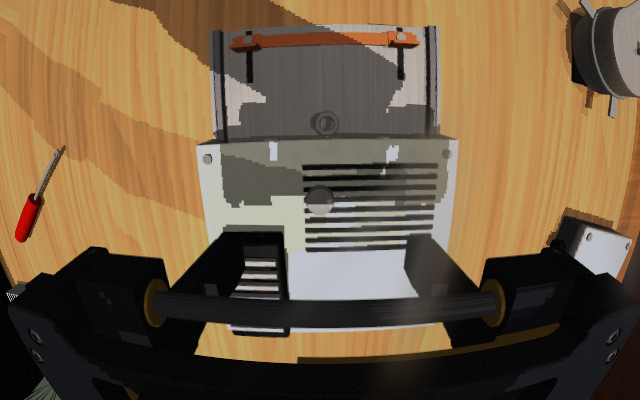

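View pics/w4c.png

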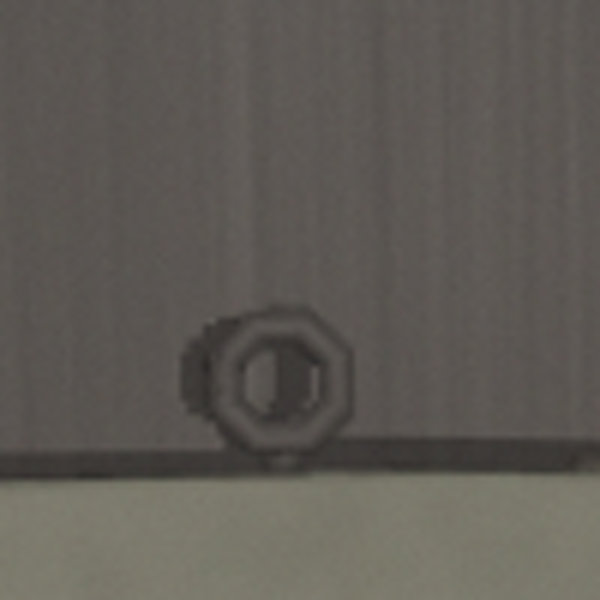

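```bash
python3 - <<'E'
from h import *
import json
L=lambda n:{k:np.array(v) for k,v in json.load(open(f'pics/{n}.json')).items()}
s1,s3,s4=L('w1'),L('w3'),L('w4')
print('ring',tri([ray('wrist',236.3,334.8,s3),ray('wrist',122.6,326.8,s4)]))
print(atz('wrist',236.3,334.8,.038,s3),atz('wrist',122.6,326.8,.038,s4))
# housing front top edge, view 4: (139.5?,203)->(136,457)
for r_,c,z in((145,203,.062),(140,457,.062),(30,211,.018),(26,438,.018)): print(atz('wrist',r_,c,z,s4).round(4))
g=cv2.imread('pics/w4.png'); cv2.imwrite('pics/w4d.png',cv2.resize(g[15:165,190:470],None,fx=2.8,fy=2.8,interpolation=cv2.INTER_CUBIC))
E
```

```text
ring (array([ 0.57062957, -0.28380259,  0.03947241]), [np.float64(9.895098288405874e-05), np.float64(9.895098288401016e-05)])
[ 0.57058669 -0.28449227  0.038     ] [ 0.57074021 -0.28389262  0.038     ]
[ 0.4696 -0.2978  0.062 ]
[ 0.6778 -0.2927  0.062 ]
[ 0.4624 -0.1924  0.018 ]
[ 0.675  -0.1878  0.018 ]
```

View pics/w4d.png

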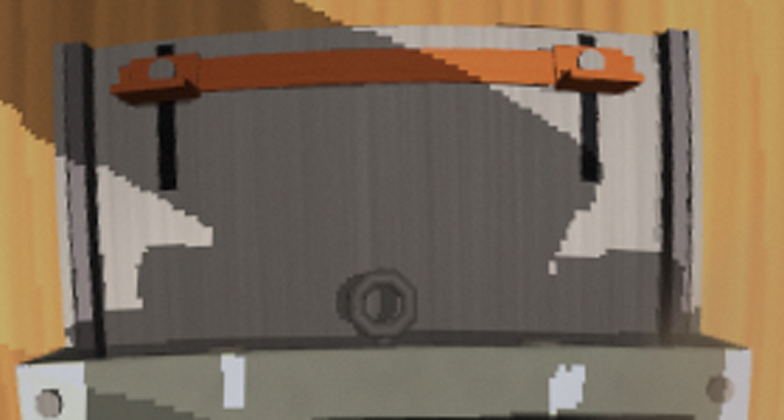

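Emit:
jog_arm(
  rows=[
    [[0.525, -0.207, 0], 0.027],
    [[0.525, -0.207, 0], 0.027],
    [[0.525, -0.207, 0], 0.027],
    [[0.525, -0.207, 0], 0.027],
    [[0.525, -0.207, 0], 0.027],
    [[0.525, -0.207, 0], 0.027],
    [[0.525, -0.207, 0.0], 0.027],
    [[0.525, -0.207, 0.075], 0.027],
    [[0.525, -0.207, 0.075], 0.027],
    [[0.525, -0.207, 0.075], 0.027],
    [[0.525, -0.207, 0.075], 0.027],
    [[0.525, -0.207, 0.075], 0.027],
    [[0.525, -0.207, 0.075], 0.027],
    [[0.525, -0.207, 0.075], 0.027],
    [[0.525, -0.207, 0.075], 0.027],
  ],
)

```text
clock: 7.48
tool_pos: [0.4146, 0.0465, 0.121]
eef_rot: [0.727, 0.687, 0.001, 0.001]
contact_force: [-0.6, -0.4, 0.7]
opening: 1.001
```

```bash
python3 look.py w5 hook_tip:0.007; python3 - <<'E'
import cv2
i=cv2.imread('pics/w5.png');cv2.imwrite('pics/w5c.png',cv2.resize(i[0:200,270:390],None,fx=3,fy=3,interpolation=cv2.INTER_CUBIC))
E
```

```text
clock 7.4833 pos [0.4146 0.0465 0.121 ] yaw 86.77 q [-0.23  0.73  0.01  2.3  -0.06  0.11 -0.22]
hook_tip [100.8 315.3] 0.95 [0.4121 0.1251 0.007 ]
hook_tip [60.9 31.4] 0.6 [0.1082 0.2197 0.007 ]
```

View pics/w5.png

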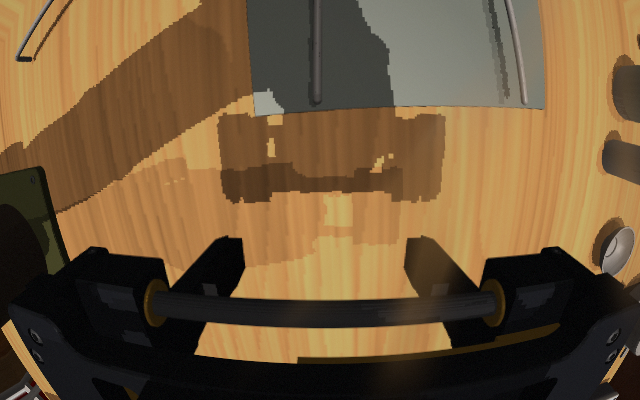

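View pics/w5c.png

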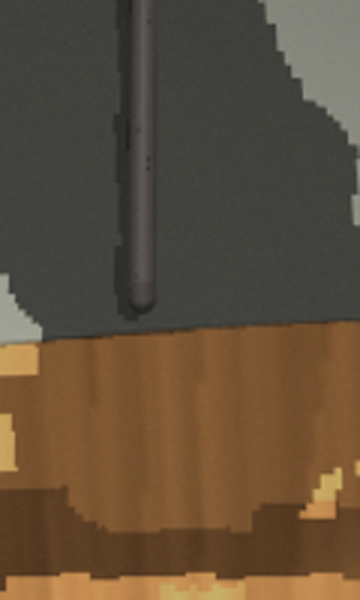

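```bash
python3 - <<'E'
from h import *
import json
L=lambda n:{k:np.array(v) for k,v in json.load(open(f'pics/{n}.json')).items()}
s1,s5=L('w1'),L('w5')
for r_,c in((102.5,316.8),(50,317.3),(3,317.3)):print(atz('wrist',r_,c,.032,s5).round(4))
print(tri([ray('wrist',228.3,329.2,s1),ray('wrist',102.5,316.8,s5)]))
g=cv2.imread('pics/w5.png').mean(2)
for r_ in(5,50,85):print(r_,g[r_,306:330].round().astype(int))
print(g[90:112,316].round())
E
```

```text
[0.4137 0.1238 0.032 ]
[0.4161 0.1602 0.032 ]
[0.418  0.1946 0.032 ]
(array([0.41390802, 0.12380939, 0.03024122]), [np.float64(0.00026986404669317974), np.float64(0.0002698640466932843)])
5 [62 64 55 45 43 43 42 44 58 67 74 86 86 76 67 60 60 62 62 63 62 64 63 63]
50 [66 64 58 47 46 45 43 53 62 72 82 89 83 73 66 56 60 65 65 65 64 65 65 67]
85 [66 67 50 46 46 45 47 55 65 74 85 86 81 73 65 57 63 65 66 65 65 65 68 65]
[85. 82. 80. 81. 75. 72. 70. 71. 71. 70. 67. 58. 45. 38. 40. 58. 64. 63.
 64. 64. 57. 59.]
```

Emit:
jog_arm(
  rows=[
    [[0.05, -0.001, 0], 0.002],
    [[0.1, -0.002, 0], 0.002],
    [[0.15, -0.003, 0], 0.002],
    [[0.2, -0.004, 0], 0.002],
    [[0.25, -0.005, 0], 0.002],
    [[0.305, -0.006, 0], 0.002],
    [[0.305, -0.006, 0], 0.002],
    [[0.305, -0.006, 0.05], 0.002],
    [[0.305, -0.006, 0.09], 0.002],
    [[0.305, -0.006, 0.11], 0.002],
    [[0.305, -0.006, 0.121], 0.002],
    [[0.305, -0.006, 0.121], 0.002],
    [[0.305, -0.006, 0.121], 0.002],
    [[0.305, -0.006, 0.121], 0.002],
  ],
)

```text
clock: 8.75
tool_pos: [0.4223, 0.2763, 0.0308]
eef_rot: [0.728, 0.686, 0.001, 0.0]
contact_force: [-0.1, -0.7, -0.8]
opening: 1.001
```

Emit:
jog_arm(
  rows=[
    [[0, 0, 0], 0],
    [[0, 0, 0], 0],
    [[0, 0, 0], 0],
    [[0, 0, 0], 0],
    [[0, 0, 0], 0],
    [[0, 0, 0], 0],
    [[0, 0, 0], 0],
    [[0, 0, 0], 0],
    [[0, 0, 0], 0],
    [[0, 0, 0], 0],
    [[0, 0, 0], 0],
    [[0, 0, 0], 0],
  ],
  gripper=10,
  newtons=50,
)

```text
clock: 9.75
tool_pos: [0.4217, 0.2764, 0.0297]
eef_rot: [0.727, 0.686, 0.0, 0.0]
contact_force: [0.2, 0.3, -0.4]
opening: 0.267
```

```bash
python3 - <<'E'
from look import *
look('w6',[('hook',.003)])
s=get_state();print(s['opening']*88,s['contact_force'],s['moment'])
E
```

```text
clock 9.75 pos [0.4217 0.2764 0.0297] yaw 86.67 q [-0.7   0.95  0.04  2.07 -0.25  0.13 -0.48]
hook [203.5  57.4] 0.92 [0.2365 0.312  0.003 ]
hook [243.4 321. ] 0.55 [0.4197 0.2798 0.003 ]
23.645883700407495 [ 0.78136133  1.04328696 -0.75678589] [-0.06330049  0.00482799  0.01934968]
```

Emit:
jog_arm(
  rows=[
    [[0, 0, -0.01], 0],
    [[0, 0, -0.03], 0],
    [[0, 0, -0.06], 0],
    [[0, 0, -0.093], 0],
    [[-0.05, 0.02, -0.1], 0],
    [[-0.1, 0.04, -0.1], 0],
    [[-0.15, 0.06, -0.1], 0],
    [[-0.2, 0.08, -0.1], 0],
    [[-0.25, 0.105, -0.1], -0.01],
    [[-0.3, 0.125, -0.1], -0.02],
    [[-0.35, 0.15, -0.1], -0.03],
    [[-0.4, 0.17, -0.1], -0.04],
    [[-0.45, 0.19, -0.1], -0.04],
    [[-0.49, 0.208, -0.1], -0.04],
    [[-0.52, 0.22, -0.1], -0.04],
    [[-0.535, 0.2255, -0.1], -0.04],
    [[-0.535, 0.2255, -0.1], -0.04],
    [[-0.535, 0.2255, -0.1], -0.04],
    [[-0.535, 0.2255, -0.1], -0.04],
  ],
)

```text
clock: 11.43
tool_pos: [0.5663, -0.1309, 0.1046]
eef_rot: [0.698, 0.716, 0.0, -0.001]
contact_force: [-0.2, -0.3, -1.2]
opening: 0.264
```

```bash
python3 - <<'E'
from look import *
look('w7',[])
s=get_state();print(s['opening']*88,s['contact_force'],s['moment'])
x=R.from_quat(s['eef_rot']).as_matrix()[:,0]
tip=s['tool_pos']-.150*x+[0,0,-.0227];print('tip pred',tip.round(4), 'ring .5706 -.2842 .0385')
a=snapshot('side');b=snapshot('top')
print('ring@side',proj('side',[.5706,-.2842,.0385]),'tip',proj('side',tip),'elbow',proj('side',tip+[0,0,.025]))
print('ring@top',proj('top',[.5706,-.2842,.0385]),'elbow',proj('top',tip+[0,0,.025]))
f=lambda i,s_:cv2.resize(i[:,:,::-1],s_,interpolation=cv2.INTER_CUBIC)
cv2.imwrite('pics/s7.png',np.hstack([f(a[240:310,370:440],(400,400)),f(b[160:210,410:460],(400,400))]))
E
```

```text
clock 11.4333 pos [ 0.5663 -0.1309  0.1046] yaw 91.45 q [ 0.17  0.85 -0.04  1.82  0.07  0.47  0.11]
23.501894584387983 [ 0.21316781  0.03543722 -2.43079961] [-0.07791737  0.06011996  0.06535253]
tip pred [ 0.5703 -0.2807  0.0815] ring .5706 -.2842 .0385
ring@side (np.float64(295.59992898977214), np.float64(420.67574236954584)) tip (np.float64(281.1372341916057), np.float64(421.9915761476119)) elbow (np.float64(272.9818292065451), np.float64(423.46431680946966))
ring@top (np.float64(182.75944577906688), np.float64(445.78082224496796)) elbow (np.float64(179.01539146007258), np.float64(449.9632093645108))
```

View pics/s7.png

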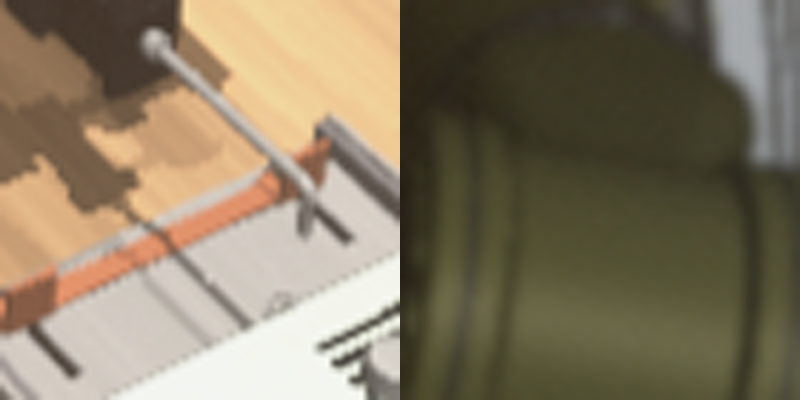

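View pics/w7.png

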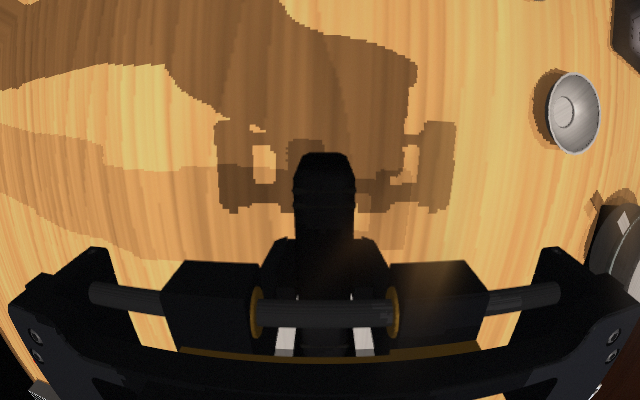

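```bash
python3 - <<'E'
from h import *
a=snapshot('side')
c=np.array([.5706,-.2842,.0385])
K=8;x0,y0=385,250
img=cv2.resize(a[y0:y0+65,x0:x0+75,::-1],None,fx=K,fy=K,interpolation=cv2.INTER_CUBIC)
def pt(P): r_,cc=proj('side',P); return (int((cc-x0+.5)*K),int((r_-y0+.5)*K))
for rad in(.011,.00525):
  for t in np.linspace(0,2*np.pi,48): cv2.circle(img,pt(c+[rad*np.cos(t),rad*np.sin(t),0]),1,(0,0,255),-1)
s=get_state();T=R.from_quat(s['eef_rot']).as_matrix();p=s['tool_pos']
for X in np.linspace(-.150,-.06,20): cv2.circle(img,pt(p+T@np.array([X,0,.0023-.0])-[0,0,0]),1,(255,0,0),-1)
for Z in np.linspace(0,.025,8): cv2.circle(img,pt(p+T@np.array([-.15,0,-.0023+Z])),1,(0,255,0),-1)
# housing front top edge & tabs
for q in np.linspace(0,1,40): cv2.circle(img,pt(np.array([.4696,-.2978,.062])*(1-q)+np.array([.6778,-.2927,.062])*q),1,(255,0,255),-1)
cv2.imwrite('pics/s8.png',img);print(get_state()['clock'])
E
```

```text
11.6333
```

View pics/s8.png

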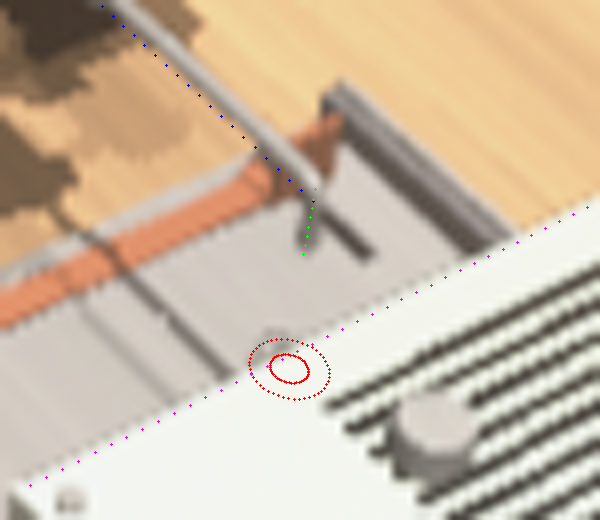

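Emit:
jog_arm(
  rows=[
    [[-0.0047, 0.0003, 0.02], 0],
    [[-0.0047, 0.0003, 0.025], 0],
    [[-0.0047, 0.0003, 0.025], 0],
    [[-0.0047, 0.0003, 0.025], 0],
  ],
)

```text
clock: 11.97
tool_pos: [0.5671, -0.1369, 0.0858]
eef_rot: [0.699, 0.715, -0.0, -0.0]
contact_force: [0.4, -0.4, -1.5]
opening: 0.268
```

```bash
cat > st.py <<'E'
from h import *
def st(n=4):
    P=[];X=[];F=[]
    for i in range(n):
        s=get_state();P.append(s['tool_pos']);X.append(R.from_quat(s['eef_rot']).as_matrix()[:,0]);F.append(s['contact_force'])
        if i<n-1:snapshot('top')
    print('t',s['clock'],'std',np.std(P,0).round(5))
    p=np.mean(P,0);x=np.mean(X,0);x/=np.linalg.norm(x)
    tip=p-.150*x;tip[2]-=.0227
    print('pos',p.round(4),'yaw',np.degrees(np.arctan2(x[1],x[0])).round(2),'tilt',x[2].round(4),'tip',tip.round(4),'F',np.mean(F,0).round(2),'Fs',np.round(F,1).tolist())
if __name__=='__main__': st()
E
python3 st.py
```

```text
t 12.1167 std [0.00021 0.00014 0.00022]
pos [ 0.5674 -0.1371  0.0862] yaw 91.29 tilt 0.0002 tip [ 0.5708 -0.2871  0.0634] F [ 0.26 -0.31 -2.02] Fs [[0.4, -0.4, -1.5], [-0.1, -0.7, -1.6], [0.4, 0.1, -2.8], [0.3, -0.3, -2.2]]
```

Emit:
jog_arm(
  rows=[
    [[0.0039, -0.0002, 0.0], 0],
    [[0.0039, -0.0002, 0.012], 0],
    [[0.0039, -0.0002, 0.022], 0],
    [[0.0039, -0.0002, 0.022], 0],
    [[0.0039, -0.0002, 0.022], 0],
    [[0.0039, -0.0002, 0.022], 0],
  ],
)

```text
clock: 12.62
tool_pos: [0.567, -0.1347, 0.0692]
eef_rot: [0.699, 0.715, -0.0, -0.0]
contact_force: [0.1, -0.4, -1.9]
opening: 0.272
```

```bash
python3 st.py; python3 - <<'E'
from h import *
a=snapshot('side');x0,y0,K=385,250,8
cv2.imwrite('pics/s9.png',cv2.resize(a[y0:y0+65,x0:x0+75,::-1],None,fx=K,fy=K,interpolation=cv2.INTER_CUBIC))
E
```

```text
t 12.7667 std [1.2e-04 1.0e-05 1.7e-04]
pos [ 0.5672 -0.1347  0.0694] yaw 91.25 tilt -0.0 tip [ 0.5705 -0.2847  0.0467] F [-0.08  0.05 -1.7 ] Fs [[0.1, -0.4, -1.9], [-0.1, -0.8, -0.9], [-0.3, 0.4, -2.1], [-0.0, 0.9, -1.9]]
```

View pics/s9.png

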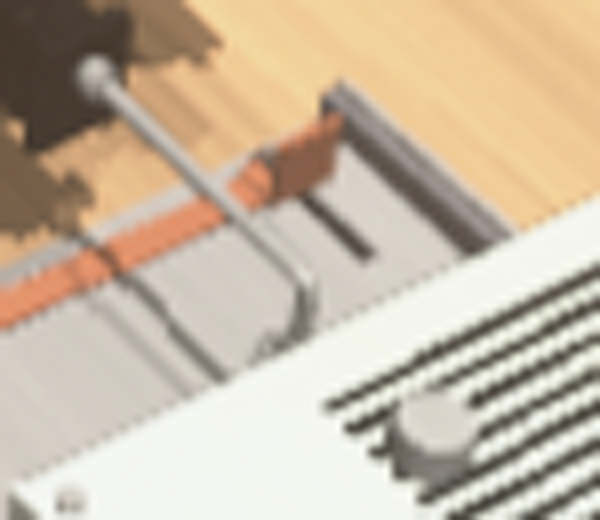

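Emit:
jog_arm(
  rows=[
    [[0, 0, 0.003], 0],
    [[0, 0, 0.006], 0],
    [[0, 0, 0.008], 0],
    [[0, 0, 0.0095], 0],
    [[0, 0, 0.011], 0],
    [[0, 0, 0.0115], 0],
    [[0, 0, 0.0115], 0],
  ],
)

```text
clock: 13.4
tool_pos: [0.5671, -0.1346, 0.0607]
eef_rot: [0.699, 0.715, -0.0, -0.0]
contact_force: [-0.2, -0.2, -1.6]
opening: 0.27
```

```bash
python3 st.py
```

```text
t 13.55 std [4.e-05 1.e-05 8.e-05]
pos [ 0.5672 -0.1346  0.0608] yaw 91.26 tilt 0.0001 tip [ 0.5705 -0.2846  0.0381] F [-0.09 -0.14 -1.5 ] Fs [[-0.2, -0.2, -1.6], [0.2, -1.2, -1.4], [-0.1, 0.4, -1.7], [-0.2, 0.5, -1.3]]
```

Emit:
jog_arm(
  rows=[
    [[0, 0, 0.003], 0],
    [[0, 0, 0.006], 0],
    [[0, 0, 0.009], 0],
    [[0, 0, 0.012], 0],
    [[0, 0, 0.015], 0],
    [[0, 0, 0.018], 0],
    [[0, 0, 0.02], 0],
    [[0, 0, 0.0215], 0],
    [[0, 0, 0.0215], 0],
  ],
)

```text
clock: 14.3
tool_pos: [0.567, -0.1346, 0.0444]
eef_rot: [0.699, 0.715, -0.0, -0.0]
contact_force: [-0.2, -0.1, -1.9]
opening: 0.266
```

```bash
python3 st.py; python3 - <<'E'
from h import *
a=snapshot('side');x0,y0,K=385,250,8
cv2.imwrite('pics/s10.png',cv2.resize(a[y0:y0+65,x0:x0+75,::-1],None,fx=K,fy=K,interpolation=cv2.INTER_CUBIC))
E
```

```text
t 14.45 std [7.0e-05 3.0e-05 1.2e-04]
pos [ 0.5671 -0.1346  0.0446] yaw 91.26 tilt 0.0001 tip [ 0.5704 -0.2846  0.0219] F [ 0.01  0.04 -1.68] Fs [[-0.2, -0.1, -1.9], [-0.2, 0.3, -1.0], [0.1, -0.0, -2.4], [0.4, -0.1, -1.4]]
```

View pics/s10.png

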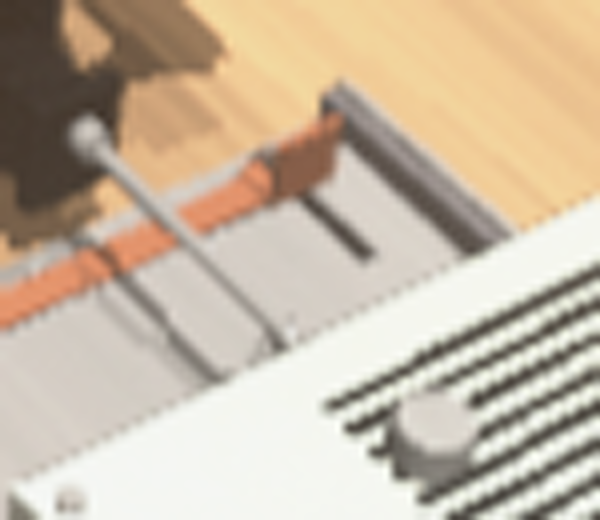

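Emit:
jog_arm(
  rows=[
    [[0.001, 0, 0], 0],
    [[0.002, 0, 0], 0],
    [[0.003, 0, 0], 0],
    [[0.004, 0, 0], 0],
    [[0.005, 0, 0], 0],
    [[0.006, 0, 0], 0],
    [[0.007, 0, 0], 0],
    [[0.008, 0, 0], 0],
  ],
)

```text
clock: 15.17
tool_pos: [0.5671, -0.1303, 0.0448]
eef_rot: [0.7, 0.714, -0.001, 0.001]
contact_force: [-0.4, -5.6, -2.5]
opening: 0.269
```

```bash
python3 st.py
```

```text
t 15.3167 std [1.e-05 1.e-05 1.e-05]
pos [ 0.5671 -0.1303  0.0448] yaw 91.19 tilt -0.0021 tip [ 0.5702 -0.2802  0.0224] F [ 0.36 -4.69 -2.38] Fs [[-0.4, -5.6, -2.5], [0.2, -4.9, -2.2], [0.7, -4.4, -1.9], [1.0, -3.9, -3.0]]
```

Emit:
jog_arm(
  rows=[
    [[0.0015, 0, 0], 0],
    [[0.003, 0, 0], 0],
    [[0.0045, 0, 0], 0],
    [[0.006, 0, 0], 0],
    [[0.0075, 0, 0], 0],
    [[0.009, 0, 0], 0],
    [[0.0105, 0, 0], 0],
    [[0.012, 0, 0], 0],
    [[0.0135, 0, 0], 0],
    [[0.015, 0, 0], 0],
    [[0.0165, 0, 0], 0],
  ],
)

```text
clock: 16.23
tool_pos: [0.5667, -0.1183, 0.0448]
eef_rot: [0.7, 0.714, -0.001, 0.001]
contact_force: [0.9, -6.0, -2.6]
opening: 0.264
```

```bash
python3 st.py; python3 - <<'E'
from h import *
import json
s={k:np.array(v) for k,v in json.load(open('pics/w4.json')).items()}
for r_,c in ((15+97/2.8,190+155/2.8),(15+90/2.8,190+600/2.8)):
  for z in (.012,.03): print(z,atz('wrist',r_,c,z,s).round(4))
a=snapshot('side');x0,y0,K=385,250,8
cv2.imwrite('pics/s11.png',cv2.resize(a[y0:y0+65,x0:x0+75,::-1],None,fx=K,fy=K,interpolation=cv2.INTER_CUBIC))
E
```

```text
t 16.3833 std [2.0e-05 1.7e-04 1.0e-05]
pos [ 0.5667 -0.118   0.0448] yaw 91.18 tilt -0.002 tip [ 0.5698 -0.2679  0.0224] F [ 0.23 -5.58 -2.5 ] Fs [[0.9, -6.0, -2.6], [0.1, -5.4, -2.3], [-0.0, -5.0, -2.8], [-0.1, -6.0, -2.3]]
0.012 [ 0.495  -0.2141  0.012 ]
0.03 [ 0.4995 -0.2174  0.03  ]
0.012 [ 0.643  -0.2113  0.012 ]
0.03 [ 0.6384 -0.2147  0.03  ]
```

View pics/s11.png

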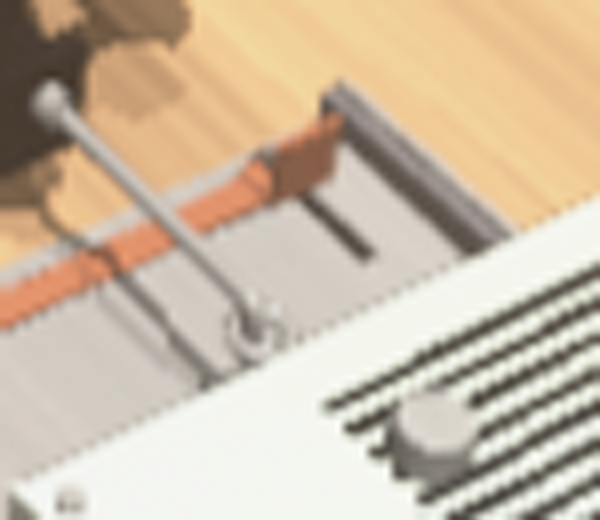

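Emit:
jog_arm(
  rows=[
    [[0.0025, 0, 0], 0],
    [[0.005, 0, 0], 0],
    [[0.0075, 0, 0], 0],
    [[0.01, 0, 0], 0],
    [[0.0125, 0, 0], 0],
    [[0.015, 0, 0], 0],
    [[0.0175, 0, 0], 0],
    [[0.02, 0, 0], 0],
    [[0.0225, 0, 0], 0],
    [[0.025, 0, 0], 0],
    [[0.0275, 0, 0], 0],
    [[0.03, 0, 0], 0],
    [[0.0325, 0, 0], 0],
    [[0.035, 0, 0], 0],
  ],
)

```text
clock: 17.6
tool_pos: [0.5661, -0.092, 0.0448]
eef_rot: [0.7, 0.714, -0.001, 0.001]
contact_force: [0.9, -5.4, -2.2]
opening: 0.266
```

```bash
python3 st.py
```

```text
t 17.75 std [2.0e-05 2.7e-04 1.0e-05]
pos [ 0.5661 -0.0915  0.0447] yaw 91.19 tilt -0.0018 tip [ 0.5692 -0.2415  0.0223] F [ 0.42 -5.16 -1.97] Fs [[0.9, -5.4, -2.2], [0.4, -5.5, -1.7], [0.0, -4.7, -2.1], [0.3, -5.1, -1.9]]
```

Emit:
jog_arm(
  rows=[
    [[0.0025, 0, 0], 0],
    [[0.005, 0, 0], 0],
    [[0.0075, 0, 0], 0],
    [[0.01, 0, 0], 0],
    [[0.0125, 0, 0], 0],
    [[0.015, 0, 0], 0],
    [[0.0175, 0, 0], 0],
    [[0.02, 0, 0], 0],
    [[0.0225, 0, 0], 0],
    [[0.025, 0, 0], 0],
    [[0.0275, 0, 0], 0],
    [[0.03, 0, 0], 0],
    [[0.0325, 0, 0], 0],
    [[0.035, 0, 0], 0],
    [[0.037, 0, 0], 0],
  ],
)

```text
clock: 19.0
tool_pos: [0.5654, -0.0639, 0.0447]
eef_rot: [0.7, 0.714, -0.001, 0.001]
contact_force: [-0.5, -5.9, -1.5]
opening: 0.267
```

```bash
python3 st.py; python3 - <<'E'
from h import *
a=snapshot('side');x0,y0,K=365,240,8
cv2.imwrite('pics/s12.png',cv2.resize(a[y0:y0+65,x0:x0+90,::-1],None,fx=K,fy=K,interpolation=cv2.INTER_CUBIC))
E
```

```text
t 19.15 std [2.0e-05 2.1e-04 1.0e-05]
pos [ 0.5654 -0.0635  0.0447] yaw 91.2 tilt -0.0015 tip [ 0.5685 -0.2135  0.0222] F [-0.29 -4.85 -1.75] Fs [[-0.5, -5.9, -1.5], [-0.2, -5.4, -2.0], [-0.5, -4.0, -1.6], [-0.0, -4.2, -1.9]]
```

View pics/s12.png

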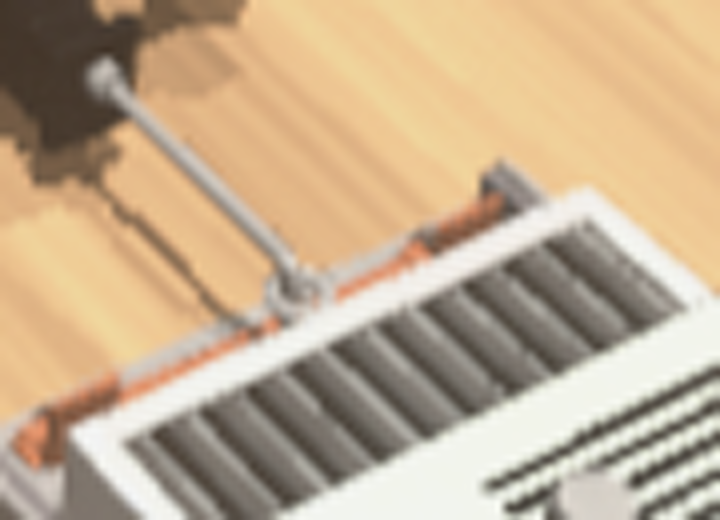

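Emit:
jog_arm(
  rows=[
    [[0.0015, 0, 0], 0],
    [[0.003, 0, 0], 0],
    [[0.0045, 0, 0], 0],
    [[0.006, 0, 0], 0],
    [[0.0075, 0, 0], 0],
    [[0.009, 0, 0], 0],
    [[0.0105, 0, 0], 0],
    [[0.012, 0, 0], 0],
    [[0.0135, 0, 0], 0],
  ],
)

```text
clock: 19.95
tool_pos: [0.5651, -0.0537, 0.0447]
eef_rot: [0.7, 0.714, -0.001, 0.001]
contact_force: [0.6, -6.7, -1.5]
opening: 0.266
```

Emit:
jog_arm(
  rows=[
    [[0.001, 0, 0], 0],
    [[0.002, 0, 0], 0],
    [[0.003, 0, 0], 0],
    [[0.004, 0, 0], 0],
  ],
)

```text
clock: 20.28
tool_pos: [0.565, -0.0508, 0.0447]
eef_rot: [0.7, 0.714, -0.001, 0.001]
contact_force: [-0.4, -6.9, -2.1]
opening: 0.272
```

```bash
python3 st.py
```

```text
t 20.4333 std [0.      0.00011 0.     ]
pos [ 0.5651 -0.0506  0.0447] yaw 91.18 tilt -0.0016 tip [ 0.5682 -0.2005  0.0222] F [ 0.5  -5.81 -1.94] Fs [[-0.4, -6.9, -2.1], [1.4, -6.1, -1.6], [0.4, -5.0, -1.3], [0.6, -5.3, -2.7]]
```

Emit:
jog_arm(
  rows=[
    [[0.001, 0, 0], 0],
    [[0.002, 0, 0], 0],
    [[0.003, 0, 0], 0],
    [[0.004, 0, 0], 0],
  ],
)

```text
clock: 20.77
tool_pos: [0.565, -0.0478, 0.0447]
eef_rot: [0.7, 0.714, -0.001, 0.001]
contact_force: [-0.1, -5.5, -0.9]
opening: 0.268
```

Emit:
jog_arm(
  rows=[
    [[0.001, 0, 0], 0],
    [[0.002, 0, 0], 0],
    [[0.003, 0, 0], 0],
  ],
)

```text
clock: 21.02
tool_pos: [0.5649, -0.0455, 0.0447]
eef_rot: [0.7, 0.714, -0.001, 0.001]
contact_force: [-0.3, -5.3, -2.3]
opening: 0.271
```

Emit:
jog_arm(
  rows=[
    [[0.001, 0, 0], 0],
    [[0.002, 0, 0], 0],
    [[0.003, 0, 0], 0],
  ],
)

```text
clock: 21.27
tool_pos: [0.5649, -0.0433, 0.0447]
eef_rot: [0.7, 0.714, -0.001, 0.001]
contact_force: [0.3, -6.8, -2.8]
opening: 0.27
```

Emit:
jog_arm(
  rows=[
    [[0.001, 0, 0], 0],
    [[0.002, 0, 0], 0],
  ],
)

```text
clock: 21.43
tool_pos: [0.5649, -0.0422, 0.0447]
eef_rot: [0.7, 0.714, -0.001, 0.001]
contact_force: [-0.6, -8.2, -2.1]
opening: 0.266
```

```bash
python3 st.py; python3 - <<'E'
from h import *
a=snapshot('side');x0,y0,K=365,240,8
cv2.imwrite('pics/s13.png',cv2.resize(a[y0:y0+65,x0:x0+90,::-1],None,fx=K,fy=K,interpolation=cv2.INTER_CUBIC))
E
```

```text
t 21.5833 std [2.e-05 1.e-05 1.e-05]
pos [ 0.5649 -0.0422  0.0447] yaw 91.16 tilt -0.0024 tip [ 0.5679 -0.1922  0.0224] F [-0.06 -7.08 -1.65] Fs [[-0.6, -8.2, -2.1], [-0.1, -6.6, -1.2], [0.4, -6.4, -1.6], [0.1, -7.2, -1.8]]
```

View pics/s13.png

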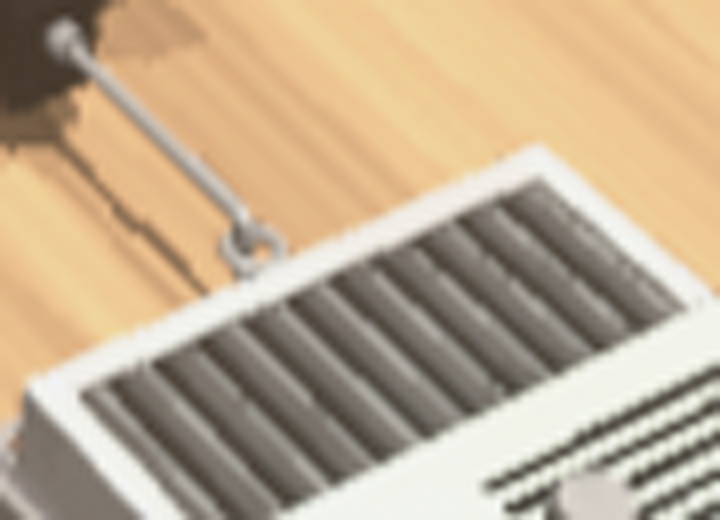

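Emit:
jog_arm(
  rows=[
    [[0.001, 0, 0], 0],
    [[0.002, 0, 0], 0],
  ],
)

```text
clock: 21.8
tool_pos: [0.5649, -0.0421, 0.0448]
eef_rot: [0.7, 0.714, -0.001, 0.001]
contact_force: [1.1, -10.0, -2.7]
opening: 0.266
```

```bash
python3 st.py
```

```text
t 21.95 std [1.e-05 1.e-05 1.e-05]
pos [ 0.5649 -0.0421  0.0448] yaw 91.1 tilt -0.004 tip [ 0.5678 -0.1921  0.0227] F [ 0.59 -9.11 -2.31] Fs [[1.1, -10.0, -2.7], [0.3, -8.4, -2.0], [0.7, -9.5, -2.1], [0.3, -8.5, -2.4]]
```

Emit:
jog_arm(
  rows=[
    [[0.001, 0, 0], 0],
    [[0.002, 0, 0], 0],
    [[0.003, 0, 0], 0],
    [[0.0035, 0, 0], 0],
    [[0.0035, 0, 0], 0],
  ],
)

```text
clock: 22.37
tool_pos: [0.565, -0.0419, 0.0448]
eef_rot: [0.701, 0.713, -0.002, 0.003]
contact_force: [2.0, -13.6, -2.6]
opening: 0.269
```

```bash
python3 st.py
```

```text
t 22.5167 std [1.e-05 1.e-05 1.e-05]
pos [ 0.565  -0.0419  0.0448] yaw 91.0 tilt -0.0067 tip [ 0.5676 -0.1918  0.0231] F [  1.62 -13.23  -2.46] Fs [[2.0, -13.6, -2.6], [2.0, -13.8, -2.1], [1.1, -12.7, -2.1], [1.3, -12.8, -3.0]]
```

Emit:
jog_arm(
  rows=[
    [[0, 0, 0], 0],
    [[0, 0, 0], 0],
    [[0, 0, 0], 0],
    [[0, 0, 0], 0],
    [[0, 0, 0], 0],
    [[0, 0, 0], 0],
    [[0, 0, 0], 0],
    [[0, 0, 0], 0],
    [[0, 0, 0], 0],
    [[0, 0, 0], 0],
    [[0, 0, 0], 0],
    [[0, 0, 0], 0],
    [[0, 0, 0], 0],
    [[0, 0, 0], 0],
    [[0, 0, 0], 0],
    [[0, 0, 0], 0],
  ],
)

```text
clock: 23.85
tool_pos: [0.565, -0.0419, 0.0448]
eef_rot: [0.701, 0.713, -0.002, 0.002]
contact_force: [0.6, -13.6, -1.6]
opening: 0.268
```

Emit:
jog_arm(
  rows=[
    [[0, 0, 0], 0],
    [[0, 0, 0], 0],
    [[0, 0, 0], 0],
    [[0, 0, 0], 0],
    [[0, 0, 0], 0],
    [[0, 0, 0], 0],
    [[0, 0, 0], 0],
    [[0, 0, 0], 0],
    [[0, 0, 0], 0],
    [[0, 0, 0], 0],
    [[0, 0, 0], 0],
    [[0, 0, 0], 0],
    [[0, 0, 0], 0],
    [[0, 0, 0], 0],
  ],
)

```text
clock: 25.02
tool_pos: [0.565, -0.0419, 0.0448]
eef_rot: [0.701, 0.713, -0.002, 0.002]
contact_force: [0.6, -12.2, -2.6]
opening: 0.263
```

```bash
python3 st.py; python3 - <<'E'
from h import *
a=snapshot('side');x0,y0,K=350,230,7
cv2.imwrite('pics/s14.png',cv2.resize(a[y0:y0+80,x0:x0+110,::-1],None,fx=K,fy=K,interpolation=cv2.INTER_CUBIC))
b=snapshot('top');cv2.imwrite('pics/t14.png',cv2.resize(b[140:230,400:520,::-1],None,fx=6,fy=6,interpolation=cv2.INTER_CUBIC))
E
```

```text
t 25.1667 std [0.e+00 1.e-05 2.e-05]
pos [ 0.565  -0.0419  0.0448] yaw 91.0 tilt -0.0067 tip [ 0.5676 -0.1918  0.0231] F [  0.97 -13.31  -2.88] Fs [[0.6, -12.2, -2.6], [1.5, -14.0, -3.4], [0.8, -14.0, -2.8], [1.0, -13.1, -2.7]]
```

View pics/s14.png

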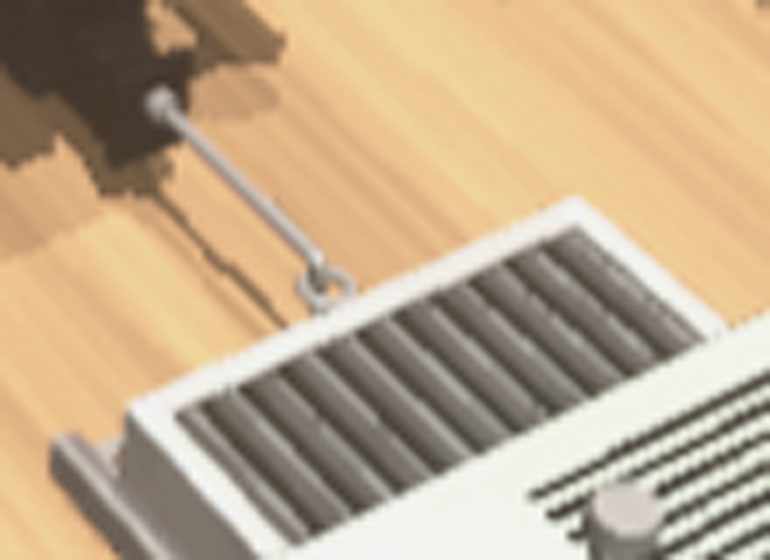

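View pics/t14.png

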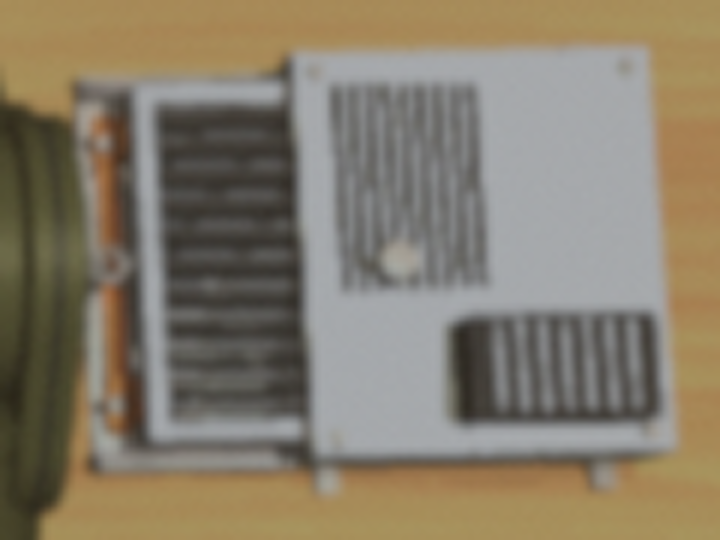

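Emit:
jog_arm(
  rows=[
    [[-0.001, 0, 0], 0],
    [[-0.002, 0, 0], 0],
    [[-0.003, 0, 0], 0],
    [[-0.004, 0, 0], 0],
    [[-0.005, 0, 0], 0],
    [[-0.006, 0, 0], 0],
  ],
)

```text
clock: 25.77
tool_pos: [0.5649, -0.0423, 0.0447]
eef_rot: [0.7, 0.714, -0.001, 0.001]
contact_force: [0.2, -4.3, -2.0]
opening: 0.268
```

```bash
python3 st.py
```

```text
t 25.9167 std [3.e-05 2.e-05 1.e-05]
pos [ 0.5649 -0.0423  0.0447] yaw 91.17 tilt -0.0018 tip [ 0.5679 -0.1923  0.0223] F [-0.05 -6.06 -1.68] Fs [[0.2, -4.3, -2.0], [-0.5, -6.1, -2.1], [0.2, -7.3, -1.6], [-0.1, -6.5, -1.0]]
```

Emit:
jog_arm(
  rows=[
    [[-0.001, 0, 0], 0],
    [[-0.002, 0, 0], 0],
    [[-0.003, 0, 0], 0],
    [[-0.004, 0, 0], 0],
    [[-0.0045, 0, 0], 0],
    [[-0.0045, 0, 0], 0],
  ],
)

```text
clock: 26.42
tool_pos: [0.5651, -0.0428, 0.0446]
eef_rot: [0.699, 0.715, 0.0, -0.001]
contact_force: [-0.8, -1.2, -1.1]
opening: 0.267
```

```bash
python3 st.py
```

```text
t 26.5667 std [5.e-05 5.e-05 2.e-05]
pos [ 0.5651 -0.0429  0.0447] yaw 91.31 tilt 0.0012 tip [ 0.5686 -0.1928  0.0218] F [-0.25 -0.89 -1.24] Fs [[-0.8, -1.2, -1.1], [-0.1, -0.3, -1.1], [-0.3, -1.1, -1.7], [0.1, -1.0, -1.0]]
```

Emit:
jog_arm(
  rows=[
    [[-0.0008, 0, 0], 0],
    [[-0.0016, 0, 0], 0],
    [[-0.0024, 0, 0], 0],
    [[-0.0028, 0, 0], 0],
    [[-0.0028, 0, 0], 0],
  ],
)

```text
clock: 26.98
tool_pos: [0.5652, -0.0461, 0.0447]
eef_rot: [0.699, 0.715, 0.0, 0.0]
contact_force: [-0.2, 0.9, -2.4]
opening: 0.268
```

```bash
python3 st.py
```

```text
t 27.1333 std [2.e-05 4.e-05 1.e-05]
pos [ 0.5652 -0.046   0.0447] yaw 91.26 tilt 0.0001 tip [ 0.5685 -0.196   0.022 ] F [-0.19 -0.08 -1.85] Fs [[-0.2, 0.9, -2.4], [-0.1, -1.3, -1.8], [-0.0, -0.2, -1.2], [-0.3, 0.3, -2.0]]
```

Emit:
jog_arm(
  rows=[
    [[0.0014, 0, 0], 0],
    [[0.0014, 0, 0], 0],
    [[0.0014, 0, -0.004], 0],
    [[0.0014, 0, -0.008], 0],
    [[0.0014, 0, -0.012], 0],
    [[0.0014, 0, -0.014], 0],
  ],
)

```text
clock: 27.63
tool_pos: [0.5654, -0.045, 0.0558]
eef_rot: [0.699, 0.715, 0.0, 0.0]
contact_force: [-0.1, -0.7, -2.5]
opening: 0.269
```

```bash
python3 st.py
```

```text
t 27.7833 std [9.0e-05 3.0e-05 1.8e-04]
pos [ 0.5654 -0.045   0.0557] yaw 91.26 tilt -0.0 tip [ 0.5687 -0.1949  0.033 ] F [-0.04 -0.05 -1.79] Fs [[-0.1, -0.7, -2.5], [0.2, 0.2, -1.6], [-0.2, 0.2, -2.4], [-0.1, 0.1, -0.7]]
```

Emit:
jog_arm(
  rows=[
    [[0, 0, -0.004], 0],
    [[0, 0, -0.008], 0],
    [[0, 0, -0.012], 0],
    [[0, 0, -0.016], 0],
    [[0, 0, -0.02], 0],
    [[0, 0, -0.035], 0],
    [[0, 0, -0.055], 0],
    [[0, 0, -0.075], 0],
    [[0, 0, -0.08], 0],
    [[0, 0, -0.08], 0],
  ],
)

```text
clock: 28.62
tool_pos: [0.5661, -0.045, 0.1168]
eef_rot: [0.699, 0.715, 0.001, 0.001]
contact_force: [0.0, -0.4, -1.2]
opening: 0.264
```

```bash
python3 st.py; python3 - <<'E'
from h import *
a=snapshot('side');x0,y0,K=350,230,7
cv2.imwrite('pics/s15.png',cv2.resize(a[y0:y0+80,x0:x0+110,::-1],None,fx=K,fy=K,interpolation=cv2.INTER_CUBIC))
E
```

```text
t 28.7667 std [5.4e-04 6.0e-05 7.8e-04]
pos [ 0.5653 -0.0449  0.1156] yaw 91.26 tilt 0.0001 tip [ 0.5686 -0.1949  0.0929] F [ 0.16  0.27 -1.6 ] Fs [[0.0, -0.4, -1.2], [0.5, 0.7, -1.9], [0.2, 0.1, -2.3], [-0.1, 0.7, -1.0]]
```

View pics/s15.png

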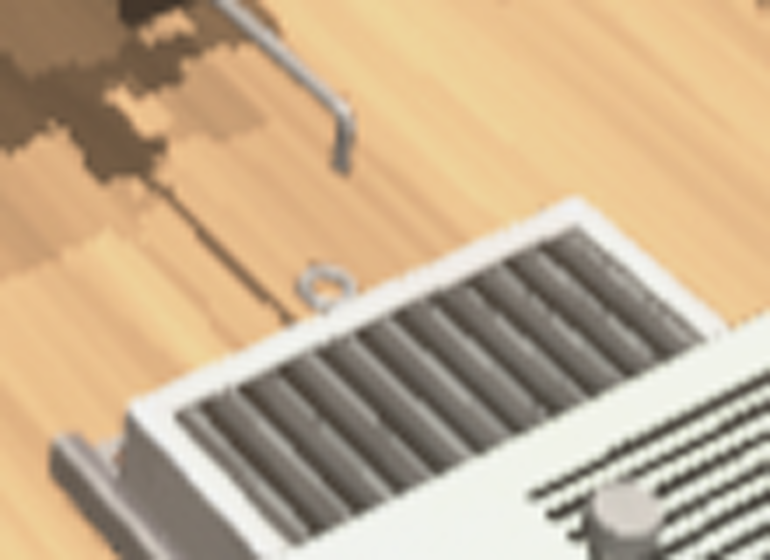

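Emit:
jog_arm(
  rows=[
    [[0.03, -0.02, 0], 0],
    [[0.07, -0.04, 0], 0.01],
    [[0.11, -0.06, 0], 0.02],
    [[0.15, -0.085, 0], 0.03],
    [[0.19, -0.11, 0], 0.04],
    [[0.235, -0.135, 0], 0.04],
    [[0.28, -0.16, 0], 0.04],
    [[0.33, -0.182, 0], 0.04],
    [[0.38, -0.182, 0], 0.04],
    [[0.415, -0.182, 0], 0.04],
    [[0.433, -0.182, 0], 0.04],
    [[0.433, -0.182, 0.03], 0.04],
    [[0.433, -0.182, 0.06], 0.04],
    [[0.433, -0.182, 0.09], 0.04],
    [[0.433, -0.182, 0.1], 0.04],
    [[0.433, -0.182, 0.106], 0.04],
    [[0.433, -0.182, 0.108], 0.04],
    [[0.433, -0.182, 0.108], 0.04],
    [[0.433, -0.182, 0.108], 0.04],
  ],
)

```text
clock: 30.4
tool_pos: [0.4221, 0.2769, 0.035]
eef_rot: [0.727, 0.686, 0.001, 0.0]
contact_force: [-0.4, 0.4, -2.2]
opening: 0.271
```

```bash
python3 st.py
```

```text
t 30.55 std [4.e-05 5.e-05 4.e-05]
pos [0.4221 0.277  0.0351] yaw 86.67 tilt 0.001 tip [0.4133 0.1272 0.0122] F [-0.05  0.2  -1.6 ] Fs [[-0.4, 0.4, -2.2], [0.5, -0.2, -1.4], [0.3, 0.1, -1.8], [-0.6, 0.5, -1.0]]
```

Lower 5 mm, in small steps.

Emit:
jog_arm(
  rows=[
    [[0, 0, 0.002], 0],
    [[0, 0, 0.004], 0],
    [[0, 0, 0.0055], 0],
    [[0, 0, 0.0065], 0],
    [[0, 0, 0.007], 0],
    [[0, 0, 0.007], 0],
  ],
)

```text
clock: 31.05
tool_pos: [0.4215, 0.2768, 0.0297]
eef_rot: [0.727, 0.686, 0.0, -0.0]
contact_force: [-1.1, -0.5, 7.4]
opening: 0.267
```

```bash
python3 st.py
```

```text
t 31.2 std [2.e-05 1.e-05 1.e-05]
pos [0.4215 0.2768 0.0297] yaw 86.68 tilt 0.0004 tip [0.4128 0.127  0.0069] F [-0.75 -0.15  7.3 ] Fs [[-1.1, -0.5, 7.4], [-0.5, -0.4, 7.8], [-0.2, 0.3, 6.7], [-1.3, 0.0, 7.3]]
```

Emit:
jog_arm(
  rows=[
    [[0, 0, 0], 0],
    [[0, 0, 0], 0],
    [[0, 0, 0], 0],
    [[0, 0, 0], 0],
    [[0, 0, 0], 0],
    [[0, 0, 0], 0],
    [[0, 0, 0], 0],
    [[0, 0, 0], 0],
    [[0, 0, 0], 0],
    [[0, 0, 0], 0],
  ],
  gripper=85,
)

```text
clock: 32.03
tool_pos: [0.4216, 0.2767, 0.029]
eef_rot: [0.727, 0.686, 0.0, -0.0]
contact_force: [-0.4, 0.1, -0.8]
opening: 0.959
```

Emit:
jog_arm(
  rows=[
    [[0, 0, -0.02], 0],
    [[0, 0, -0.05], 0],
    [[0, 0, -0.1], 0],
    [[0, 0, -0.15], 0],
    [[0, 0, -0.2], 0],
    [[0.05, -0.1, -0.25], 0],
    [[0.1, -0.15, -0.25], 0],
    [[0.15, -0.2, -0.25], 0],
    [[0.2, -0.2, -0.25], 0],
    [[0.25, -0.2, -0.25], 0],
    [[0.25, -0.2, -0.25], 0],
    [[0.25, -0.2, -0.25], 0],
    [[0.25, -0.2, -0.25], 0],
    [[0.25, -0.2, -0.25], 0],
  ],
)

```text
clock: 33.2
tool_pos: [0.2827, 0.4716, 0.2162]
eef_rot: [0.727, 0.686, -0.001, 0.001]
contact_force: [0.8, -0.5, -0.5]
opening: 0.967
```

```bash
python3 - <<'E'
from h import *
print(get_state()['clock'],get_state()['contact_force'])
a=snapshot('side');b=snapshot('top');save(a,'s16.png')
f=lambda i,s_:cv2.resize(i[:,:,::-1],s_,interpolation=cv2.INTER_CUBIC)
cv2.imwrite('pics/c16.png',np.vstack([np.hstack([f(a[160:240,230:350],(400,300)),f(b[160:255,240:330],(400,300))]),np.hstack([f(a[255:330,350:470],(400,300)),f(b[140:225,405:520],(400,300))])]))
E
```

```text
33.2 [ 0.76520726 -0.4575596  -0.510476  ]
```

View pics/c16.png

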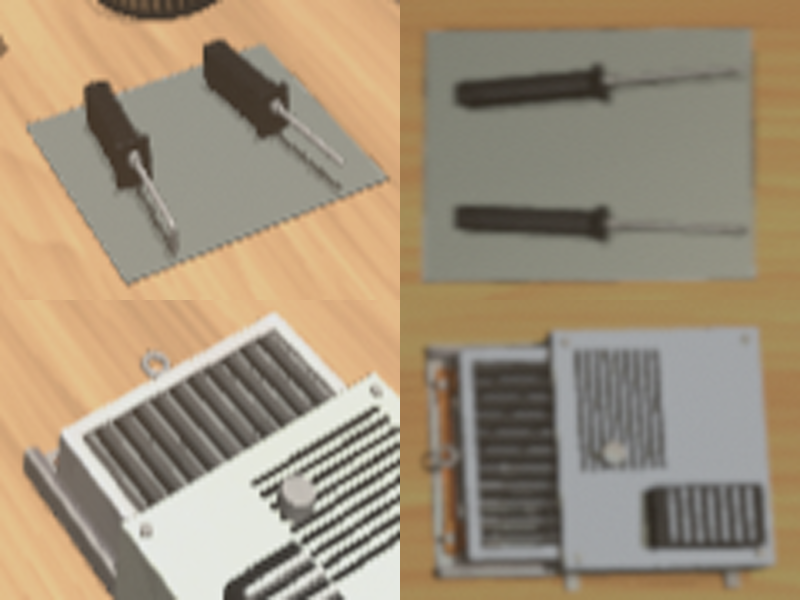

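View pics/s16.png

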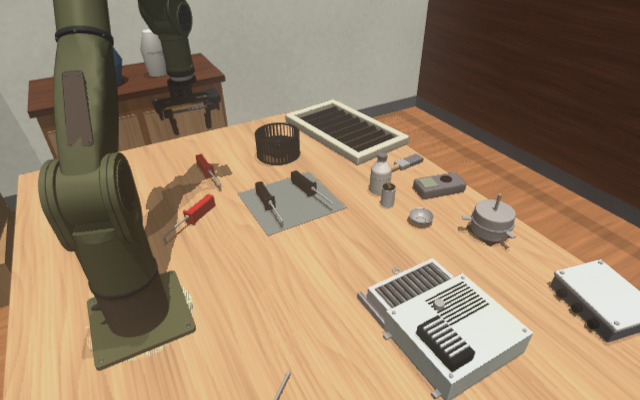

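Emit:
jog_arm(
  rows=[
    [[-0.979, 0.437, 0], -0.04],
    [[-0.979, 0.437, 0], -0.04],
    [[-0.979, 0.437, 0], -0.04],
    [[-0.979, 0.437, 0], -0.04],
    [[-0.979, 0.437, 0], -0.04],
    [[-0.979, 0.437, 0], -0.04],
    [[-0.979, 0.437, 0], -0.04],
    [[-0.979, 0.437, 0], -0.04],
    [[-0.979, 0.437, 0], -0.04],
    [[-0.979, 0.437, 0], -0.04],
    [[-0.979, 0.437, 0], -0.04],
    [[-0.979, 0.437, 0], -0.04],
    [[-0.979, 0.437, 0], -0.04],
    [[-0.979, 0.437, 0], -0.04],
    [[-0.979, 0.437, 0], -0.04],
    [[-0.979, 0.437, 0], -0.04],
    [[-0.979, 0.437, 0], -0.04],
    [[-0.979, 0.437, 0], -0.04],
    [[-0.979, 0.437, 0], -0.04],
    [[-0.979, 0.437, 0], -0.04],
  ],
)

```text
clock: 34.97
tool_pos: [0.5655, -0.2898, 0.2166]
eef_rot: [0.703, 0.711, -0.002, 0.003]
contact_force: [0.1, -1.3, 0.5]
opening: 0.963
```

Emit:
jog_arm(
  rows=[
    [[0, 0, 0.03], 0],
    [[0, 0, 0.05], 0],
    [[0, 0, 0.05], 0],
    [[0, 0, 0.05], 0],
  ],
)

```text
clock: 35.3
tool_pos: [0.5652, -0.2804, 0.1784]
eef_rot: [0.7, 0.714, -0.001, -0.001]
contact_force: [-0.4, -0.3, -0.1]
opening: 0.965
```

```bash
python3 look.py w20 ring:0.038; python3 - <<'E'
import cv2
i=cv2.imread('pics/w20.png');cv2.imwrite('pics/w20c.png',cv2.resize(i[50:190,190:455],None,fx=3,fy=3,interpolation=cv2.INTER_CUBIC))
E
```

```text
clock 35.3 pos [ 0.5652 -0.2804  0.1784] yaw 91.13 q [ 0.37  0.8   0.03  1.63 -0.03  0.72  0.43]
ring [ 96.3 325.8] 0.59 [ 0.5641 -0.1979  0.038 ]
```

View pics/w20c.png

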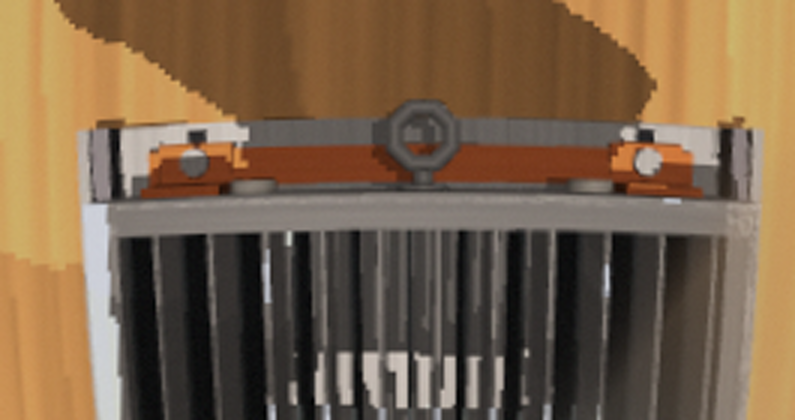

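```bash
python3 -c "
from plant import *
print(get_state()['clock'],get_state()['qd'].round(3)); print(workorder.finish_job())"
```

```text
35.4 [-0.009 -0.007 -0.001 -0.009 -0.001 -0.002 -0.001]
the job is handed in; nothing more can be done
None
```

I drew the cell out against both earthing tabs with the black hook and held it there. I then unhooked, laid the hook back on the mat and handed the job in at about 35 s.

**Pull:** The tip went down through the ring without touching it. Dragging took about 5 to 6 N, with a steep rise at the tabs. I held about 13 N for roughly 2.8 s. That is around 7.5 N over the dragging, within the 6 to 8 N asked, though single readings went up to 14 N. The highest force I read was well under 25 N.

**Unhooking:** I took the load off, centred the tip in the ring and lifted straight up. Sideways force stayed near zero, and the ring was at the same image pixel before and after.

**Last checks:** The final wrist picture shows the cell's front square and right up against both tabs. A gap of a millimetre or less could not be excluded from the picture, so the force rise is the stronger evidence. The hook is back on the mat within about 1 mm of where it lay. The pick and the other things look unmoved in the side view, and the arm ended clear of everything.

**Disagreements:**
- The network's first hook-tip mark was about 3 mm off my edge measurement along the hook. I used the edges, and the fit confirmed them.
- The network's final ring mark was about 4 mm to the side of the ring as it shows in the picture, so I did not use it.

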